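# Touch check on the calibration board

## Task

Run the arm's touch check on the white calibration board: with the fingertips, touch the cap of the red post from above, then the yellow, then the blue, each lightly, so that the cap visibly sinks about half-way and stays down but is never driven against its stop. Leave the posts standing where they are (nothing is to be lifted or carried), do not disturb the servo, the mouse or the tape roll, and finish with the arm clear.

Things in the scene. Friction and masses are not known exactly. Their poses are not given: they have to be found in the camera images.
- board: white plastic calibration board, 250 x 280 x 8 mm, lying flat, fixed to the desk; origin at the centre of its underside (desk height), z up. It carries the three posts.
- red_post: loose touch post with the red cap, 0.6 kg or so, standing on the board: dark steel foot 66 mm across and 10 mm thick, black sleeve 33 mm across; origin at the centre of the foot's underside, z up. 80 mm high to the top of its cap when the cap is up.
- red_top (a point): centre of the flat top face of the red cap (disc 36 mm across, 8 mm thick, at first 88 mm above the desk); it goes down with the cap.
- red_cap (a joint): how far the red cap has been pushed down, m: 0 = up (start), 0.014 = hard against its stop. The cap sits on a friction plunger: it starts to sink at about 3.5 N, needs about 0.22 N more per mm (5 N at half-way), resists a little more if pushed fast, and stays where it is left. A light touch leaves it 3 to 12 mm down, 7 mm is ideal.
- yellow_post: loose touch post with the yellow cap, 0.6 kg or so, standing on the board: dark steel foot 66 mm across and 10 mm thick, black sleeve 33 mm across; origin at the centre of the foot's underside, z up. 95 mm high to the top of its cap when the cap is up.
- yellow_top (a point): centre of the flat top face of the yellow cap (disc 36 mm across, 8 mm thick, at first 103 mm above the desk); it goes down with the cap.
- yellow_cap (a joint): how far the yellow cap has been pushed down, m: 0 = up (start), 0.014 = hard against its stop. The cap sits on a friction plunger: it starts to sink at about 3.5 N, needs about 0.22 N more per mm (5 N at half-way), resists a little more if pushed fast, and stays where it is left. A light touch leaves it 3 to 12 mm down, 7 mm is ideal.
- blue_post: loose touch post with the blue cap, 0.6 kg or so, standing on the board: dark steel foot 66 mm across and 10 mm thick, black sleeve 33 mm across; origin at the centre of the foot's underside, z up. 110 mm high to the top of its cap when the cap is up.
- blue_top (a point): centre of the flat top face of the blue cap (disc 36 mm across, 8 mm thick, at first 118 mm above the desk); it goes down with the cap.
- blue_cap (a joint): how far the blue cap has been pushed down, m: 0 = up (start), 0.014 = hard against its stop. The cap sits on a friction plunger: it starts to sink at about 3.5 N, needs about 0.22 N more per mm (5 N at half-way), resists a little more if pushed fast, and stays where it is left. A light touch leaves it 3 to 12 mm down, 7 mm is ideal.
- servo_center (a point): centre (19 mm up) of a loose small black servo motor, 54 x 20 x 40 mm, standing on the board among the posts; leave alone
- mouse_center (a point): centre (17 mm up) of a loose black computer mouse, 105 x 62 x 34 mm, on the desk beside the board; leave alone
- tape_center (a point): centre (12 mm up) of a loose tan roll of tape lying flat, 76 mm across, hole 52 mm, 24 mm high, on the desk at the board's other side; leave alone
Not all that is in view belongs to the job. What is shaped like the yellow_post but green or turquoise is not meant.

How it is judged (in metres and radians):
On the way, in this order (a step that is already met when the one before it is completed fails the run):
1. red cap touched down, later ones still up (value of joint red_cap between 0.003 and 0.0125 m and value of joint each of yellow_cap, blue_cap below 0.0025 m), for 0.2 s.
2. yellow cap touched down, later ones still up (value of joint red_cap between 0.003 and 0.0125 m and value of joint yellow_cap between 0.003 and 0.0125 m and value of joint blue_cap below 0.0025 m), for 0.2 s.
3. blue cap touched down, all three now down (value of joint red_cap between 0.003 and 0.0125 m and value of joint yellow_cap between 0.003 and 0.0125 m and value of joint blue_cap between 0.003 and 0.0125 m), for 0.2 s.
At the end, for the whole second after the job is handed in: All three caps, touched down in the order red, yellow, blue, are 3 to 12.5 mm down; the posts stand upright within 12 mm of where they began, and the servo, mouse and tape roll lie within 12 mm of where they began (all of step 3 and distance of each of red_post, yellow_post, blue_post, servo_center, mouse_center, tape_center from where it was at the start of the episode below 0.012 m and angle between each of red_post, yellow_post, blue_post's own z axis and vertical below 0.1 rad and linear speed of each of red_post, yellow_post, blue_post below 0.02 m/s).
It fails at once if a cap pushed down before its turn (order red, yellow, blue) ((value of joint yellow_cap above 0.0025 m and value of joint red_cap below 0.003 m) or (value of joint blue_cap above 0.0025 m and value of joint yellow_cap below 0.003 m)).
It fails at once if a cap driven against its stop (value of joint any of red_cap, yellow_cap, blue_cap above 0.0132 m).
It fails at once if a post pressed with more than 15 N (contact force between any of the fingers, the arm and red_post above 15 N or contact force between any of the fingers, the arm and yellow_post above 15 N or contact force between any of the fingers, the arm and blue_post above 15 N).
It fails at once if a post lifted, shoved (over 12 mm) or tipped ((distance of red_post from where it was at the start of the episode above 0.012 m or angle between red_post's own z axis and vertical above 0.25 rad) or (distance of yellow_post from where it was at the start of the episode above 0.012 m or angle between yellow_post's own z axis and vertical above 0.25 rad) or (distance of blue_post from where it was at the start of the episode above 0.012 m or angle between blue_post's own z axis and vertical above 0.25 rad)).
It fails at once if servo, mouse or tape roll lifted or moved over 12 mm (distance of any of servo_center, mouse_center, tape_center from where it was at the start of the episode above 0.012 m).
It also fails if it takes over 40 s, if anything falls off the work surface, if the arm or the gripper's body presses on something with over 40 N, if the wrist force passes 120 N, or if a joint passes its speed limit or range.

## Robot

A 6-joint arm with a two-finger parallel gripper is mounted at the origin on the work surface. World frame = base frame: x ahead of the robot, y to its left, z up, the work surface at z = 0. Lengths are in m, angles in degrees, forces in N, time in s.
With the tool pointing down it reaches from about 0.25 to 0.725 m from the base axis. Payload 9.7 kg.
Tool frame: the origin (TCP) lies at the very end of the fingers, on their centre line; the grasp point (between the pads) lies 19 mm behind it; z points along the fingers, y is the direction in which the jaws open and shut (so a half turn about z gives the same grasp; the last joint's range is limited). The gripper opens to 85 mm and grips with 20 to 120 N. Pads are 22 mm wide; open, the fingers measure 114 mm over their backs; the gripper's body (76 mm by 85 mm) begins 54 mm behind the grasp point. The pads swing forward as they close: fully open they stand 13 mm farther back than shut.
Start: joints at [-70.76, 4.979, 10.078, 95.1, 0, 90], TCP at [0.181, -0.519, 0.231] pointing down, gripper open.
Joint ranges: [-179.16, 179.16], [-48.56, 103.87], [-65.8, 70.77], [-126.05, 130.52], [-82.76, 87.17], [-180, 180]. Speed limits (degrees/s): [127.2, 127.2, 147.25, 180, 180, 180].

## Interface

Orientations are given as [roll, pitch, yaw] about the fixed x, y, z axes, in that order (R = Rz(yaw) Ry(pitch) Rx(roll)).
In Python, from workcell import bot gives the robot as it stands. The module is installed in compiled form; this text tells all that it offers.
- The arm moves only by the tool step_arm, never from a script. Its arguments are lists of equal length, an entry for each row: "dr": the turn, a rotation vector about the tool's x, y, z in rad, a list of three; "xyz": the shift along the tool's x, y, z in units of 40 mm (1.0 is 40 mm), a list of three; "gripper": the opening, from 0 (shut) to 1 (fully open). In form: {"dr": [[wx, wy, wz], ...], "xyz": [[x, y, z], ...], "gripper": [gripper, ...]}. A call has exactly 8 rows; each row is the pose to reach, as a shift and turn from the pose commanded when the call began, along the tool's axes at that moment; what a row does not reach only later rows make up. A row lasts 1/10 s, in which the tool goes at most 50 mm and 8.59 degrees, less where a joint would pass 70% of its speed; a pose out of reach is approached as far as the arm can. A call with a gripper value outside its range is refused whole. The fingers move at their own pace and stop on an object; "squeeze" is the grip in N (left out, the last holds). Time passes only in rows, so rows that repeat a pose let the fingers close, or fill a call up. It gives the time, the measured TCP pose, the force and the opening at its end, in the units of the state.
- bot.get_obs(): the state, without advancing time (a new reading comes with each control period).
- bot.camera(name): name is "side" or "top"; returns a dict with "image" (400x640x3 uint8, red, green, blue), "camera_matrix" (3x3 intrinsics, pixels), "k1" (the pictures are not rectified: a ray, as slopes to the right and down, at radius r is drawn at 1 + k1 r^2 times it, then the intrinsics apply), "R" (3x3) and "t" (3): a world point X has camera coordinates R X + t. Camera axes: x right, y down, z forward; pixel columns grow to the right and rows downward; lengths in m; the calibration is good to about 2 mm. A picture is of the moment at which its call begins. There is no depth.
- bot.job_done(): hands the job in, once; it reports no verdict.
Trained networks look in a picture, given as the dict that the camera call returned (one of the last four; its "shot" number tells which), for a name from the list of things; names that differ only in an ending like _2 or _b are one class to them, and where a whole thing is asked for, a point or a joint stands for the part that bears it (a point fixed in the world has none). Each returns a list of dicts, best first, with "p" (0 to 1); they miss things now and then, are a little off and sometimes report something else, mostly with a low value. They report only what shows in the picture. A call takes as long as a camera call. They do not tell look-alikes from the thing itself.
- bot.regions_of(picture, thing): "region" (400x640 bool, what is visible of it) and "box" ([centre column, centre row, width, height] in pixels, round what is visible of it).
The state is a dict: "time": time; "q": joint angles; "qd": joint speeds; "joint_efforts": joint torques, N m; "ee_pos": TCP position; "tcp_rot": TCP orientation; "wrist_force": force on the tool from outside, world axes, zero at the start; "torque": the same for the moment, N m; "opening": finger opening in m.
Only numpy, scipy, OpenCV 4.12 (cv2) and the standard library are available. Lean on these libraries where they do the work, as an engineer would, in place of code of your own. Each camera call takes 0.05 s, during which the arm holds its last target.

## Working session

There is one attempt and no reset: what is moved stays moved. The work goes in short steps, Python scripts to look and compute and a tool call to move; the robot and the scene stay as the last step left them, time stands still between calls to the robot, and variables do not carry over. Pictures are saved under pics/ and viewed, and the job is handed in when it is done.

Besides the shell and the picture viewer there is one more tool, called after "Emit:" by a JSON object that holds its "method" and its "body", one argument or row to a line. step_arm: Moves the arm, as the interface text tells. Its arguments: {"type":"object","properties":{"dr":{"type":"array"},"xyz":{"type":"array"},"gripper":{"type":"array"},"squeeze":{"type":"number"}},"required":["dr","xyz","gripper"]}

```bash
mkdir -p pics; cat > h.py <<'E'
import numpy as np, cv2
from workcell import bot
def save(c,n): cv2.imwrite('pics/'+n,cv2.cvtColor(c['image'],cv2.COLOR_RGB2BGR))
def ray(c,u,v):
    K=np.array(c['camera_matrix']);k=c['k1']
    x=np.array([(u-K[0,2])/K[0,0],(v-K[1,2])/K[1,1]]);y=x.copy()
    for _ in range(30): y=x/(1+k*(y@y))
    R=np.array(c['R']);t=np.array(c['t'])
    return -R.T@t, R.T@np.array([y[0],y[1],1])
def atz(c,u,v,z):
    o,d=ray(c,u,v); return o+d*(z-o[2])/d[2]
def proj(c,X):
    K=np.array(c['camera_matrix']);p=np.array(c['R'])@X+np.array(c['t']);s=p[:2]/p[2];s=s*(1+c['k1']*(s@s))
    return s[0]*K[0,0]+K[0,2], s[1]*K[1,1]+K[1,2]
E
python3 - <<'E'
from h import *
for n in ('top','side'):
    c=bot.camera(n); save(c,n+'0.png'); o,d=ray(c,320,200); print(n,o.round(3),d.round(2))
    for th in ('red_top','yellow_top','blue_top','servo_center','mouse_center','tape_center','red_post','yellow_post','blue_post'):
        print(th,[(round(r['p'],2),[round(float(x)) for x in r['box']],int(r['region'].sum())) for r in bot.regions_of(c,th)])
print(bot.get_obs())
E
```

```text
top [0.444 0.055 0.924] [ 0.07  0.02 -1.  ]
red_top [(0.69, [276, 206, 15, 11], 195)]
yellow_top [(0.77, [340, 193, 12, 19], 179), (0.75, [407, 235, 16, 12], 189), (0.48, [315, 277, 14, 15], 192)]
blue_top [(0.53, [299, 146, 16, 15], 212), (0.35, [300, 152, 29, 29], 599)]
servo_center [(0.65, [302, 190, 12, 24], 206)]
mouse_center [(0.86, [226, 214, 39, 44], 1069), (0.37, [276, 206, 13, 13], 161), (0.18, [340, 191, 17, 16], 198)]
tape_center [(0.78, [384, 181, 30, 30], 496)]
red_post [(0.75, [281, 207, 30, 28], 593)]
yellow_post [(0.83, [316, 271, 26, 30], 561), (0.67, [399, 237, 29, 28], 638), (0.58, [339, 198, 28, 29], 582)]
blue_post [(0.81, [300, 152, 27, 28], 599)]
side [0.477 0.703 0.731] [ 0.03 -0.72 -0.7 ]
red_top [(0.58, [325, 247, 22, 19], 205)]
yellow_top [(0.71, [360, 153, 17, 19], 159), (0.65, [400, 214, 17, 10], 207), (0.6, [316, 208, 31, 45], 802), (0.5, [317, 192, 18, 16], 166)]
blue_top [(0.74, [263, 216, 17, 14], 226)]
servo_center [(0.67, [309, 242, 25, 18], 362), (0.53, [261, 217, 12, 15], 231), (0.32, [303, 186, 31, 28], 466)]
mouse_center [(0.63, [329, 323, 60, 
[... 277 characters left out ...]
, 26], 443), (0.23, [329, 324, 60, 46], 1706)]
{'time': 1.0, 'q': array([-7.07602036e+01,  4.97947099e+00,  1.00784622e+01,  9.50993528e+01,
        1.97487506e-04,  8.99990970e+01]), 'qd': array([-0.04633784,  0.0815274 , -0.05038188,  0.04692186,  0.0652469 ,
        0.05026917]), 'joint_efforts': array([-1.97189358e-03, -5.20106041e+01,  4.64869595e+01,  1.71628788e-03,
       -1.69612224e-05, -8.07676059e-06]), 'ee_pos': array([ 0.18123829, -0.51928086,  0.23128089]), 'tcp_rot': array([-1.79999638e+02, -1.97493205e-04,  1.92406994e+01]), 'wrist_force': array([-0.21669429,  0.47775562,  1.43403768]), 'torque': array([ 0.01036853, -0.02277707, -0.01136163]), 'opening': 0.08553140051840423}
```

View both.

```bash
python3 - <<'E'
import cv2
for n,(a,b,c,d) in {'top':(190,430,110,310),'side':(220,430,130,350)}.items():
    i=cv2.imread(f'pics/{n}0.png')[c:d,a:b]; s=600/i.shape[0] if n=='side' else 3
    s=min(s,2.7) if n=='side' else s
    cv2.imwrite(f'pics/{n}0c.png',cv2.resize(i,None,fx=s,fy=s,interpolation=cv2.INTER_CUBIC))
E
```

```text
(no output)
```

View pics/top0.png

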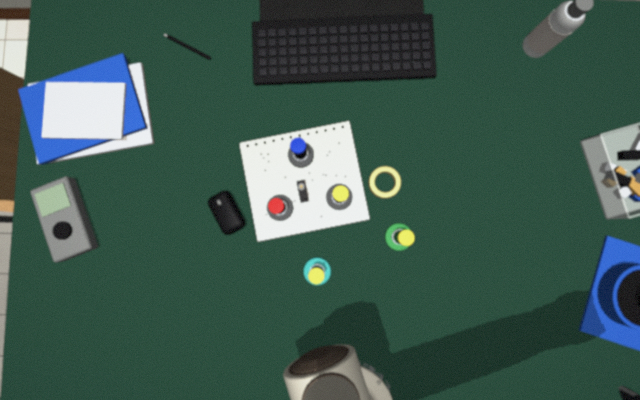

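View pics/top0c.png

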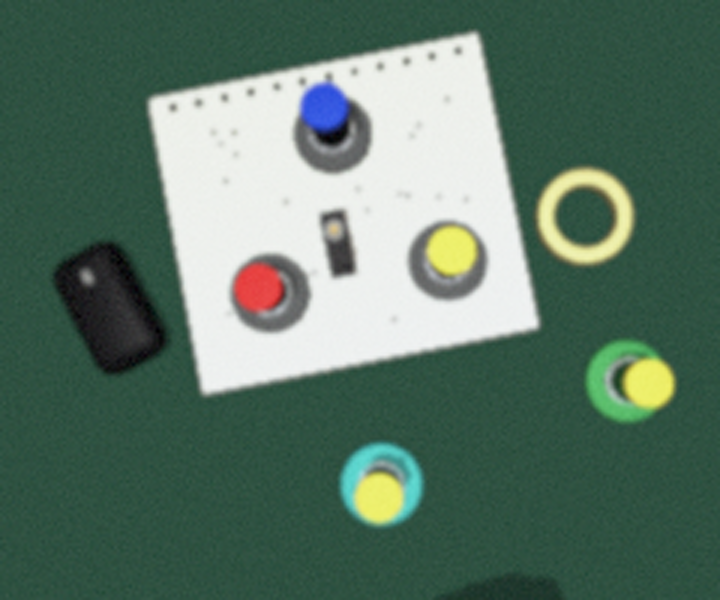

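View pics/side0c.png

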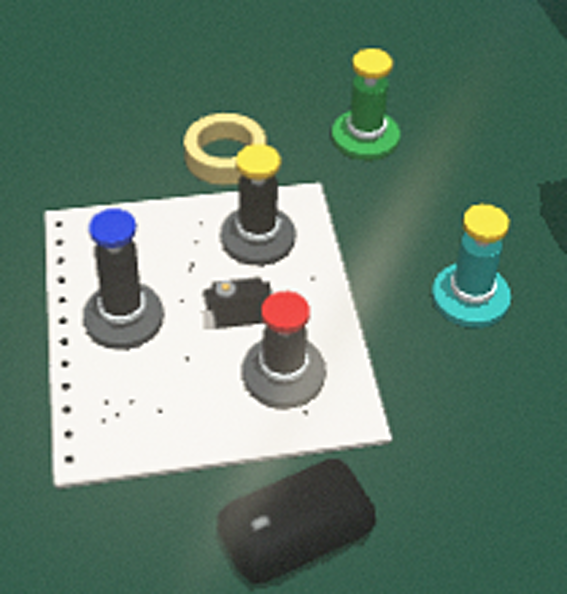

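Yellow candidates in the top view are (340,194), which has a dark foot and stands on the board, (407,238) with a green foot, and (316,276) with a turquoise foot. The first is the one meant, because it has a dark steel foot and is on the board. The enlarged crops confirm it.

The red cap is at (276,206) and the blue at (298,146). The servo sits between the three posts.

```bash
cat > m.py <<'E'
from h import *
from scipy.optimize import least_squares
def colour(c):
    h=cv2.cvtColor(c['image'],cv2.COLOR_RGB2HSV); H,S,V=[h[...,i].astype(int) for i in range(3)]
    return {'red':((H<8)|(H>172))&(S>140)&(V>70),'yellow':(H>22)&(H<35)&(S>110)&(V>90),'blue':(H>110)&(H<128)&(S>140)&(V>70)}
E
python3 - <<'E'
from m import *
c1=bot.camera('top');c2=bot.camera('side')
z={'red':.088,'yellow':.103,'blue':.118}
box={'top':{'red':(276,206),'yellow':(340,194),'blue':(299,147)},'side':{'red':(325,247),'yellow':(317,191),'blue':(263,216)}}
for k in z:
    uv={}
    for n,c in(('top',c1),('side',c2)):
        m=colour(c)[k]; u0,v0=box[n][k]; mm=np.zeros_like(m);mm[v0-14:v0+15,u0-14:u0+15]=1;m=m&mm
        v,u=np.nonzero(m); uv[n]=(u.mean(),v.mean()); 
        print(k,n,m.sum(),np.round(uv[n],1),atz(c,*uv[n],z[k]-(0 if n=='top' else .003)).round(4))
    cs=dict(top=c1,side=c2)
    f=least_squares(lambda X:np.concatenate([np.array(proj(cs[n],X))-uv[n] for n in uv]),[.4,0,.1])
    print('  tri',f.x.round(4),f.fun.round(1))
for n,c,p in(('servo',c1,(302,189)),('mouse',c1,(226,213)),('tape',c1,(385,181)),('red foot',c1,(280,208)),('yellow foot',c1,(339.5,197)),('blue foot',c1,(301,154))):
    print(n,atz(c,*p,.018).round(3))
E
```

```text
red top 191 [276.  205.4] [0.4918 0.1664 0.088 ]
red side 205 [325.1 245. ] [0.4907 0.1659 0.085 ]
  tri [0.4912 0.1667 0.0861] [-0.   0.3 -0.3 -0. ]
yellow top 208 [340.2 193.1] [0.5214 0.0232 0.103 ]
yellow side 163 [315.1 188.6] [0.5202 0.0192 0.1   ]
  tri [0.5206 0.0233 0.1038] [-0.   0.3 -0.3 -0. ]
blue top 190 [298.  145.9] [0.6216 0.1183 0.118 ]
blue side 183 [261.3 214. ] [0.6225 0.1185 0.115 ]
  tri [0.6224 0.1185 0.115 ] [ 0.  -0.1  0.1  0. ]
servo [0.537 0.113 0.018]
mouse [0.475 0.297 0.018]
tape [ 0.561 -0.088  0.018]
red foot [0.49  0.166 0.018]
yellow foot [0.52  0.022 0.018]
blue foot [0.624 0.118 0.018]
```

Emit:
{"method": "step_arm", "body": {
  "dr": [
    [0, 0, 0],
    [0, 0, 0],
    [0, 0, 0],
    [0, 0, 0],
    [0, 0, 0],
    [0, 0, 0],
    [0, 0, 0],
    [0, 0, 0]
  ],
  "xyz": [
    [0.4, -0.4, 0],
    [1.2, -1.26, 0],
    [2.0, -2.1, 0],
    [2.8, -2.94, 0],
    [3.6, -3.78, 0],
    [4.4, -4.62, 0],
    [5.2, -5.46, 0],
    [6.0, -6.3, 0]
  ],
  "gripper": [0, 0, 0, 0, 0, 0, 0, 0],
  "squeeze": 20
}}

```text
time: 1.9
ee_pos: [0.3251, -0.2006, 0.2315]
tcp_rot: [180.0, -0.0, 19.2]
wrist_force: [0.9, -0.8, 0.4]
opening: 0.0002
```

Emit:
{"method": "step_arm", "body": {
  "dr": [
    [0, 0, 0],
    [0, 0, 0],
    [0, 0, 0],
    [0, 0, 0],
    [0, 0, 0],
    [0, 0, 0],
    [0, 0, 0],
    [0, 0, 0]
  ],
  "xyz": [
    [0.8, -0.84, 0],
    [1.6, -1.68, 0],
    [2.4, -2.52, 0],
    [3.2, -3.36, 0],
    [4.0, -4.2, 0],
    [4.8, -5.03, 0],
    [5.6, -5.87, 0.3],
    [6.3, -6.6, 0.8]
  ],
  "gripper": [0, 0, 0, 0, 0, 0, 0, 0]
}}

```text
time: 2.7
ee_pos: [0.4768, 0.1325, 0.2]
tcp_rot: [180.0, -0.2, 19.3]
wrist_force: [1.2, -0.3, 0.4]
opening: -0.0002
```

Emit:
{"method": "step_arm", "body": {
  "dr": [
    [0, 0, 0],
    [0, 0, 0],
    [0, 0, 0],
    [0, 0, 0],
    [0, 0, 0],
    [0, 0, 0],
    [0, 0, 0],
    [0, 0, 0]
  ],
  "xyz": [
    [0.37, -0.4, 0.3],
    [0.67, -0.71, 0.8],
    [0.67, -0.71, 1.3],
    [0.67, -0.71, 1.7],
    [0.67, -0.71, 1.9],
    [0.67, -0.71, 2.0],
    [0.67, -0.71, 2.0],
    [0.67, -0.71, 2.0]
  ],
  "gripper": [0, 0, 0, 0, 0, 0, 0, 0]
}}

```text
time: 3.5
ee_pos: [0.492, 0.1657, 0.1202]
tcp_rot: [180.0, -0.1, 19.2]
wrist_force: [0.3, 0.2, -0.1]
opening: -0.0003
```

```bash
python3 - <<'E'
from m import *
o=bot.get_obs();print(o['time'],o['ee_pos'].round(4),o['wrist_force'].round(2),o['tcp_rot'].round(2))
im=[]
for n,(a,b,e,f) in (('top',(230,370,120,260)),('side',(230,370,140,280))):
    c=bot.camera(n); im.append(cv2.resize(c['image'][e:f,a:b],(400,400),interpolation=cv2.INTER_CUBIC)); print(n,proj(c,o['ee_pos']))
o=bot.get_obs();print(o['ee_pos'].round(4),o['wrist_force'].round(2))
cv2.imwrite('pics/a.png',cv2.cvtColor(np.hstack(im),cv2.COLOR_RGB2BGR))
E
```

```text
3.5 [0.492  0.1657 0.1202] [ 0.25  0.17 -0.12] [ 1.800e+02 -7.000e-02  1.923e+01]
top (np.float64(274.3688541005844), np.float64(204.4189531649374))
side (np.float64(324.76850609840324), np.float64(233.07795589946682))
[0.4921 0.1657 0.1202] [-0.2  -0.16  1.02]
```

View pics/a.png

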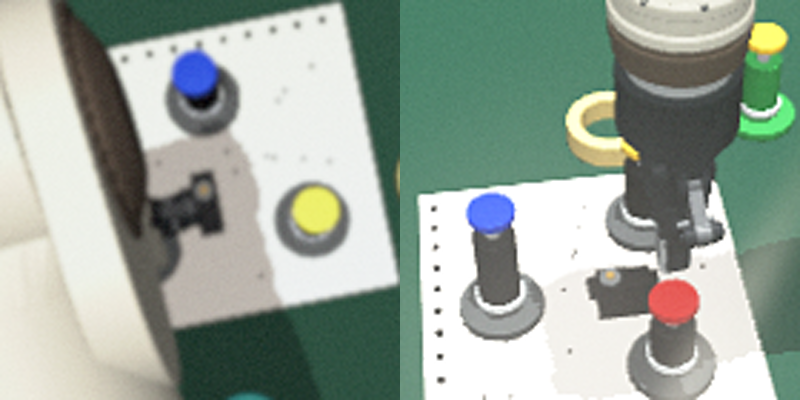

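Emit:
{"method": "step_arm", "body": {
  "dr": [
    [0, 0, 0],
    [0, 0, 0],
    [0, 0, 0],
    [0, 0, 0],
    [0, 0, 0],
    [0, 0, 0],
    [0, 0, 0],
    [0, 0, 0]
  ],
  "xyz": [
    [-0.02, 0.01, 0.25],
    [-0.02, 0.01, 0.5],
    [-0.02, 0.01, 0.68],
    [-0.02, 0.01, 0.74],
    [-0.02, 0.01, 0.79],
    [-0.02, 0.01, 0.84],
    [-0.02, 0.01, 0.88],
    [-0.02, 0.01, 0.9]
  ],
  "gripper": [0, 0, 0, 0, 0, 0, 0, 0]
}}

```text
time: 4.4
ee_pos: [0.491, 0.165, 0.0835]
tcp_rot: [-180.0, -0.0, 19.2]
wrist_force: [-2.6, -0.3, 3.6]
opening: -0.0
```

```bash
cat > look.py <<'E'
import sys
from m import *
o=bot.get_obs();print(o['time'],o['ee_pos'].round(4),o['wrist_force'].round(2))
c=bot.camera('side'); cv2.imwrite('pics/'+sys.argv[1],cv2.cvtColor(cv2.resize(c['image'][140:290,230:380],(600,600),interpolation=cv2.INTER_CUBIC),cv2.COLOR_RGB2BGR))
o=bot.get_obs();print(o['time'],o['ee_pos'].round(4),o['wrist_force'].round(2))
E
python3 look.py b.png
```

```text
4.4 [0.491  0.165  0.0835] [-2.57 -0.25  3.61]
4.45 [0.491  0.165  0.0834] [-3.17 -0.69  4.3 ]
```

View pics/b.png

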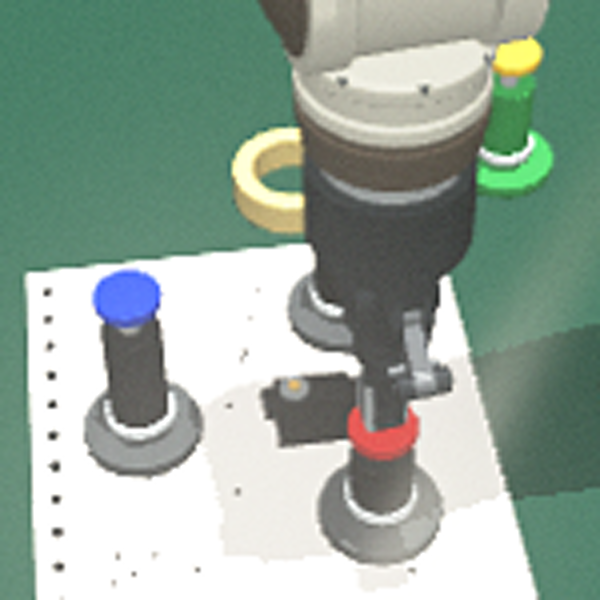

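The tips are on the red cap and it is visibly sinking, at about 4.5 mm and 4 N. I'll add 2.4 mm more, then lift.

Emit:
{"method": "step_arm", "body": {
  "dr": [
    [0, 0, 0],
    [0, 0, 0],
    [0, 0, 0],
    [0, 0, 0],
    [0, 0, 0],
    [0, 0, 0],
    [0, 0, 0],
    [0, 0, 0]
  ],
  "xyz": [
    [0, 0, 0.02],
    [0, 0, 0.04],
    [0, 0, 0.06],
    [0, 0, 0.06],
    [0, 0, 0.06],
    [0, 0, 0.06],
    [0, 0, 0.06],
    [0, 0, 0.06]
  ],
  "gripper": [0, 0, 0, 0, 0, 0, 0, 0]
}}

```text
time: 5.25
ee_pos: [0.4911, 0.165, 0.0808]
tcp_rot: [-180.0, 0.0, 19.2]
wrist_force: [-2.0, -0.4, 2.6]
opening: -0.0002
```

Emit:
{"method": "step_arm", "body": {
  "dr": [
    [0, 0, 0],
    [0, 0, 0],
    [0, 0, 0],
    [0, 0, 0],
    [0, 0, 0],
    [0, 0, 0],
    [0, 0, 0],
    [0, 0, 0]
  ],
  "xyz": [
    [0, 0, -0.1],
    [0, 0, -0.4],
    [0, 0, -0.9],
    [0, 0, -1.4],
    [0, 0, -1.7],
    [0, 0, -1.8],
    [0, 0, -1.8],
    [0, 0, -1.8]
  ],
  "gripper": [0, 0, 0, 0, 0, 0, 0, 0]
}}

```text
time: 6.05
ee_pos: [0.4908, 0.1649, 0.1521]
tcp_rot: [-180.0, 0.1, 19.2]
wrist_force: [0.3, 0.6, -0.5]
opening: -0.0002
```

```bash
python3 look.py c.png
```

```text
6.05 [0.4908 0.1649 0.1521] [ 0.3   0.57 -0.48]
6.1 [0.4907 0.1649 0.1519] [ 0.41  0.36 -0.68]
```

View pics/c.png

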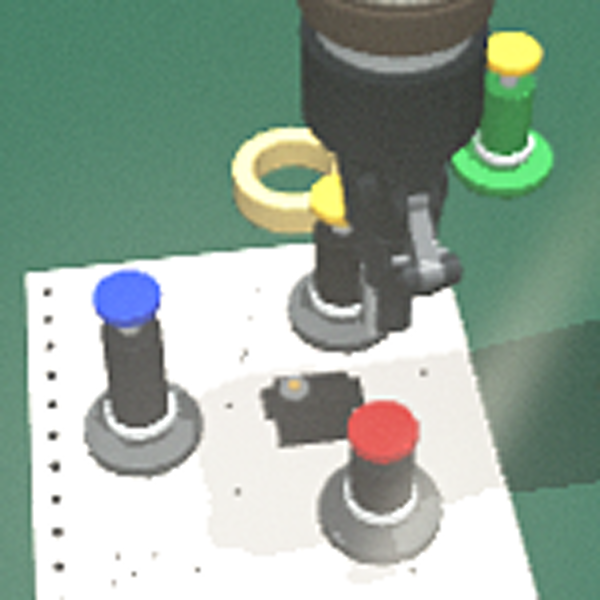

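The red cap is down about half-way and its post hasn't moved. Yellow is next.

Emit:
{"method": "step_arm", "body": {
  "dr": [
    [0, 0, 0],
    [0, 0, 0],
    [0, 0, 0],
    [0, 0, 0],
    [0, 0, 0],
    [0, 0, 0],
    [0, 0, 0],
    [0, 0, 0]
  ],
  "xyz": [
    [-0.08, 0.6, 0],
    [-0.2, 1.5, 0],
    [-0.3, 2.4, 0],
    [-0.4, 3.2, 0],
    [-0.46, 3.61, 0],
    [-0.46, 3.61, 0.3],
    [-0.46, 3.61, 0.6],
    [-0.46, 3.61, 0.6]
  ],
  "gripper": [0, 0, 0, 0, 0, 0, 0, 0]
}}

```text
time: 6.9
ee_pos: [0.5198, 0.0233, 0.126]
tcp_rot: [-179.9, 0.2, 19.3]
wrist_force: [0.3, 0.8, -0.6]
opening: -0.0002
```

```bash
python3 look.py d.png
```

```text
6.9 [0.5198 0.0233 0.126 ] [ 0.34  0.79 -0.58]
6.95 [0.5202 0.0235 0.1272] [-0.1  -0.16 -0.47]
```

View pics/d.png

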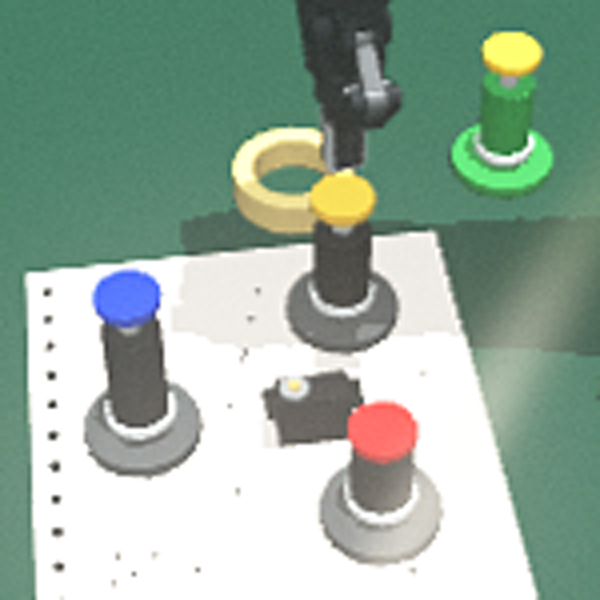

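Emit:
{"method": "step_arm", "body": {
  "dr": [
    [0, 0, 0],
    [0, 0, 0],
    [0, 0, 0],
    [0, 0, 0],
    [0, 0, 0],
    [0, 0, 0],
    [0, 0, 0],
    [0, 0, 0]
  ],
  "xyz": [
    [0, 0, 0.15],
    [0, 0, 0.35],
    [0, 0, 0.5],
    [0, 0, 0.57],
    [0, 0, 0.62],
    [0, 0, 0.67],
    [0, 0, 0.71],
    [0, 0, 0.73]
  ],
  "gripper": [0, 0, 0, 0, 0, 0, 0, 0]
}}

```text
time: 7.75
ee_pos: [0.5213, 0.0226, 0.1]
tcp_rot: [180.0, -0.0, 19.2]
wrist_force: [-2.4, 0.3, 4.6]
opening: -0.0
```

```bash
python3 look.py e.png
```

```text
7.75 [0.5213 0.0226 0.1   ] [-2.36  0.32  4.55]
7.8 [0.5213 0.0227 0.0999] [-0.78  0.81  3.49]
```

View pics/e.png

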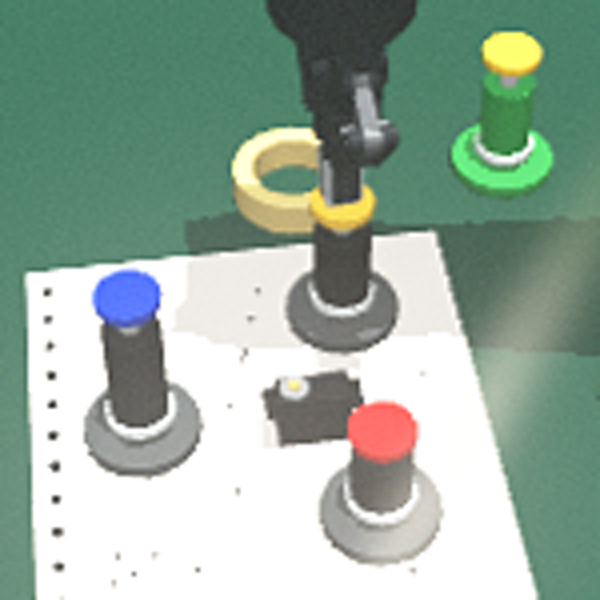

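The tips are centred on the yellow cap, which is about 3 mm down. I'll add 4 mm, then lift above the height of the blue cap.

Emit:
{"method": "step_arm", "body": {
  "dr": [
    [0, 0, 0],
    [0, 0, 0],
    [0, 0, 0],
    [0, 0, 0],
    [0, 0, 0],
    [0, 0, 0],
    [0, 0, 0],
    [0, 0, 0]
  ],
  "xyz": [
    [0, 0, 0.02],
    [0, 0, 0.04],
    [0, 0, 0.06],
    [0, 0, 0.08],
    [0, 0, 0.1],
    [0, 0, 0.1],
    [0, 0, 0.1],
    [0, 0, 0.1]
  ],
  "gripper": [0, 0, 0, 0, 0, 0, 0, 0]
}}

```text
time: 8.6
ee_pos: [0.5213, 0.0226, 0.0956]
tcp_rot: [180.0, -0.0, 19.2]
wrist_force: [-1.3, -0.1, 2.7]
opening: -0.0002
```

Emit:
{"method": "step_arm", "body": {
  "dr": [
    [0, 0, 0],
    [0, 0, 0],
    [0, 0, 0],
    [0, 0, 0],
    [0, 0, 0],
    [0, 0, 0],
    [0, 0, 0],
    [0, 0, 0]
  ],
  "xyz": [
    [0, 0, -0.1],
    [0, 0, -0.4],
    [0, 0, -0.9],
    [0, 0, -1.4],
    [0, 0, -1.7],
    [0, 0, -1.8],
    [0, 0, -1.8],
    [0, 0, -1.8]
  ],
  "gripper": [0, 0, 0, 0, 0, 0, 0, 0]
}}

```text
time: 9.4
ee_pos: [0.521, 0.0226, 0.1669]
tcp_rot: [-180.0, 0.1, 19.2]
wrist_force: [-0.3, -0.6, 0.2]
opening: -0.0003
```

```bash
python3 look.py f.png
```

```text
9.4 [0.521  0.0226 0.1669] [-0.29 -0.61  0.15]
9.45 [0.5209 0.0226 0.1667] [-0.32 -0.07 -0.71]
```

View pics/f.png

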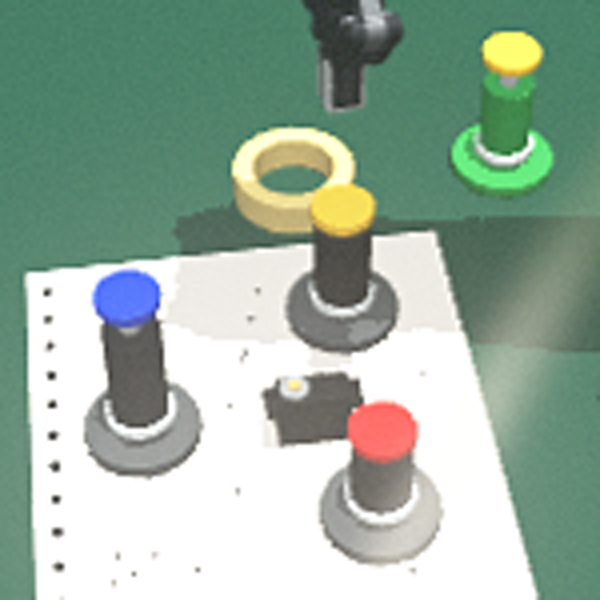

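Yellow is half-way down too. Blue is next.

Emit:
{"method": "step_arm", "body": {
  "dr": [
    [0, 0, 0],
    [0, 0, 0],
    [0, 0, 0],
    [0, 0, 0],
    [0, 0, 0],
    [0, 0, 0],
    [0, 0, 0],
    [0, 0, 0]
  ],
  "xyz": [
    [0.5, -0.22, 0],
    [1.3, -0.6, 0],
    [2.1, -0.95, 0],
    [2.8, -1.25, 0],
    [3.18, -1.42, 0],
    [3.18, -1.42, 0.3],
    [3.18, -1.42, 0.6],
    [3.18, -1.42, 0.6]
  ],
  "gripper": [0, 0, 0, 0, 0, 0, 0, 0]
}}

```text
time: 10.25
ee_pos: [0.6209, 0.1173, 0.1406]
tcp_rot: [-180.0, 0.3, 19.2]
wrist_force: [-0.2, 0.1, 0.2]
opening: -0.0001
```

```bash
python3 look.py g.png
```

```text
10.25 [0.6209 0.1173 0.1406] [-0.17  0.06  0.16]
10.3 [0.6213 0.1173 0.1421] [-0.73 -0.31  0.14]
```

View pics/g.png

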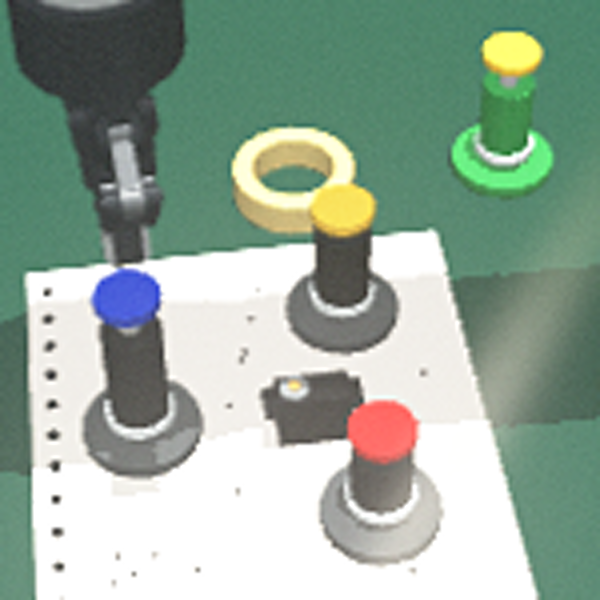

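Emit:
{"method": "step_arm", "body": {
  "dr": [
    [0, 0, 0],
    [0, 0, 0],
    [0, 0, 0],
    [0, 0, 0],
    [0, 0, 0],
    [0, 0, 0],
    [0, 0, 0],
    [0, 0, 0]
  ],
  "xyz": [
    [0, 0, 0.15],
    [0, 0, 0.35],
    [0, 0, 0.48],
    [0, 0, 0.55],
    [0, 0, 0.6],
    [0, 0, 0.65],
    [0, 0, 0.69],
    [0, 0, 0.71]
  ],
  "gripper": [0, 0, 0, 0, 0, 0, 0, 0]
}}

```text
time: 11.1
ee_pos: [0.6227, 0.1182, 0.1157]
tcp_rot: [180.0, -0.0, 19.2]
wrist_force: [-2.6, -0.5, 4.5]
opening: 0.0001
```

```bash
python3 look.py i.png
```

```text
11.1 [0.6227 0.1182 0.1157] [-2.56 -0.5   4.54]
11.15 [0.6227 0.1182 0.1156] [-1.67 -0.31  3.3 ]
```

View pics/i.png

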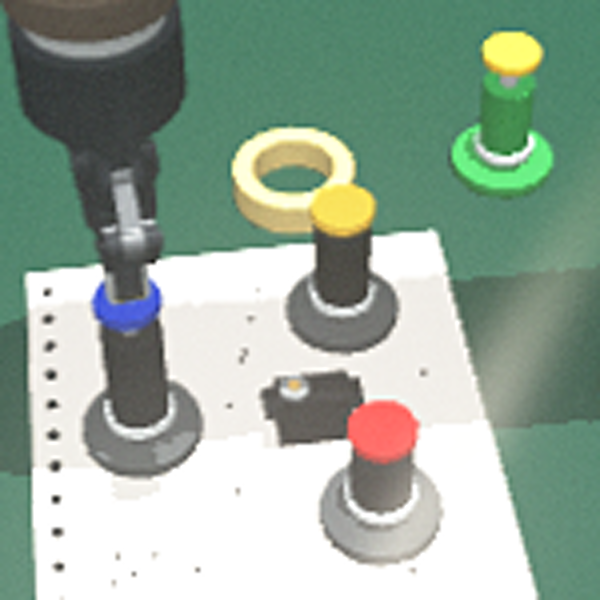

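The tips are on the blue cap, about 2.4 mm down. I'll add 4.4 mm, then lift.

Emit:
{"method": "step_arm", "body": {
  "dr": [
    [0, 0, 0],
    [0, 0, 0],
    [0, 0, 0],
    [0, 0, 0],
    [0, 0, 0],
    [0, 0, 0],
    [0, 0, 0],
    [0, 0, 0]
  ],
  "xyz": [
    [0, 0, 0.02],
    [0, 0, 0.04],
    [0, 0, 0.06],
    [0, 0, 0.08],
    [0, 0, 0.1],
    [0, 0, 0.11],
    [0, 0, 0.11],
    [0, 0, 0.11]
  ],
  "gripper": [0, 0, 0, 0, 0, 0, 0, 0]
}}

```text
time: 11.95
ee_pos: [0.6227, 0.1182, 0.1109]
tcp_rot: [-180.0, -0.0, 19.2]
wrist_force: [-1.0, 0.8, 3.3]
opening: 0.0002
```

Emit:
{"method": "step_arm", "body": {
  "dr": [
    [0, 0, 0],
    [0, 0, 0],
    [0, 0, 0],
    [0, 0, 0],
    [0, 0, 0],
    [0, 0, 0],
    [0, 0, 0],
    [0, 0, 0]
  ],
  "xyz": [
    [0, 0, -0.1],
    [0, 0, -0.4],
    [0, 0, -0.9],
    [0, 0, -1.5],
    [0, 0, -2.1],
    [0, 0, -2.4],
    [0, 0, -2.5],
    [0, 0, -2.5]
  ],
  "gripper": [0, 0, 0, 0, 0, 0, 0, 0]
}}

```text
time: 12.75
ee_pos: [0.6228, 0.1182, 0.2108]
tcp_rot: [180.0, -0.0, 19.2]
wrist_force: [0.1, -0.2, -0.1]
opening: -0.0002
```

Emit:
{"method": "step_arm", "body": {
  "dr": [
    [0, 0, 0],
    [0, 0, 0],
    [0, 0, 0],
    [0, 0, 0],
    [0, 0, 0],
    [0, 0, 0],
    [0, 0, 0],
    [0, 0, 0]
  ],
  "xyz": [
    [-0.3, 0.5, 0],
    [-0.9, 1.3, 0],
    [-1.5, 2.1, 0],
    [-2.1, 2.9, 0],
    [-2.7, 3.7, 0],
    [-3.3, 4.5, 0],
    [-3.9, 5.3, 0],
    [-4.3, 5.8, 0]
  ],
  "gripper": [0, 0, 0, 0, 0, 0, 0, 0]
}}

```text
time: 13.55
ee_pos: [0.5353, -0.1596, 0.2094]
tcp_rot: [-179.9, 0.1, 19.2]
wrist_force: [0.4, 0.2, -0.1]
opening: -0.0
```

Emit:
{"method": "step_arm", "body": {
  "dr": [
    [0, 0, 0],
    [0, 0, 0],
    [0, 0, 0],
    [0, 0, 0],
    [0, 0, 0],
    [0, 0, 0],
    [0, 0, 0],
    [0, 0, 0]
  ],
  "xyz": [
    [-0.3, 0.5, 0],
    [-0.8, 1.2, 0],
    [-1.2, 1.9, 0],
    [-1.5, 2.4, 0],
    [-1.6, 2.6, 0],
    [-1.6, 2.6, 0],
    [-1.6, 2.6, 0],
    [-1.6, 2.6, 0]
  ],
  "gripper": [0, 0, 0, 0, 0, 0, 0, 0]
}}

```text
time: 14.35
ee_pos: [0.5108, -0.2758, 0.2107]
tcp_rot: [-180.0, 0.0, 19.3]
wrist_force: [0.5, 0.2, -0.6]
opening: 0.0002
```

```bash
python3 - <<'E'
from m import *
o=bot.get_obs();print(o['time'],o['ee_pos'].round(4),o['wrist_force'].round(2))
c1=bot.camera('top');c2=bot.camera('side');cs=dict(top=c1,side=c2)
box={'top':{'red':(276,206),'yellow':(340,194),'blue':(299,147)},'side':{'red':(325,247),'yellow':(316,192),'blue':(263,218)}}
for k in ('red','yellow','blue'):
    uv={}
    for n,c in cs.items():
        m=colour(c)[k]; u0,v0=box[n][k]; mm=np.zeros_like(m);mm[v0-14:v0+15,u0-14:u0+15]=1
        v,u=np.nonzero(m&mm); uv[n]=(u.mean(),v.mean())
    f=least_squares(lambda X:np.concatenate([np.array(proj(cs[n],X))-uv[n] for n in uv]),[.4,0,.1])
    print(k,f.x.round(4),f.fun.round(1))
for th in ('servo_center','mouse_center','tape_center'):
    print(th,[[(round(r['p'],2),[round(float(x)) for x in r['box']]) for r in bot.regions_of(c,th)[:2]] for c in (c1,c2)])
im=[cv2.resize(c['image'][e:e+200,200:400],(400,400),interpolation=cv2.INTER_CUBIC) for c,e in((c1,110),(c2,150))]
cv2.imwrite('pics/z.png',cv2.cvtColor(np.hstack(im),cv2.COLOR_RGB2BGR))
E
```

```text
14.35 [ 0.5108 -0.2758  0.2107] [ 0.5   0.18 -0.56]
red [0.4913 0.1672 0.0804] [-0.   0.3 -0.3 -0. ]
yellow [0.5202 0.0231 0.0957] [-0.   0.6 -0.6 -0.1]
blue [0.6221 0.1187 0.1096] [ 0.  -0.2  0.2  0. ]
servo_center [[(0.75, [302, 191, 7, 17])], [(0.63, [308, 244, 21, 15])]]
mouse_center [[(0.78, [226, 213, 35, 44])], [(0.74, [330, 322, 57, 43]), (0.49, [304, 185, 30, 31])]]
tape_center [[(0.84, [386, 183, 26, 25])], [(0.89, [303, 185, 34, 28])]]
```

View pics/z.png

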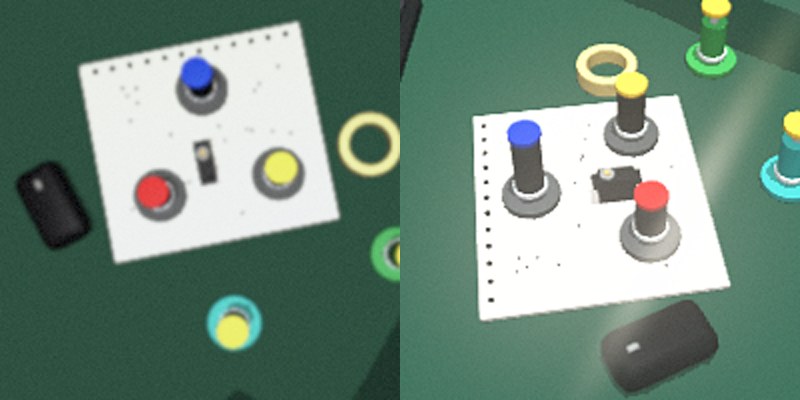

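All three caps have sunk 5.5 to 8 mm by camera (about 7 mm by arm height). The posts, servo, mouse and tape are where they were, and the arm is clear.

```bash
python3 -c "
from workcell import bot
print(bot.job_done())"
```

```text
the job is handed in; nothing more can be done
None
```

I touched the red, yellow and blue caps in that order with the shut fingertips, and each stayed down about half-way. The arm is clear and the job is handed in at about 14.5 s on the robot's clock. `job_done()` gives no verdict, so I can't confirm a pass.

| Cap | Depth by arm height (mm) | Depth by camera (mm) |
|---|---|---|
| Red | 7.2 | 5.7 |
| Yellow | 7.4 | 8.1 |
| Blue | 7.1 | 5.4 |

- **Depths:** the two measurements differ by up to about 1.7 mm, roughly what the 2 mm camera calibration allows. Both put every cap inside the 3 to 12 mm range.
- **Forces:** the highest vertical force I read was about 4.6 N, with up to about 3.2 N sideways on the red cap. I only read the force at the end of each move, so a brief peak in between could have gone unseen.
- **Positions:** the last pictures show all three posts upright and within about 1 mm of where they began. The servo, mouse and tape roll are within about 2 pixels of where they started.

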